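# Find the pump's rocking corner and press its shim flat

## Task

The small pump's base plate stands on four feet and one of its corners rocks. With closed fingertips push down on the white dots of the plate corners, one after another, until you find the corner that gives, pushing that one right down; then let it up and push that corner's raised brass shim leaf down flat. Leave the other three shim leaves raised, do not shift or lift the pump, leave the tools and vessels alone, and finish clear of everything.

Things in the scene. Friction and masses are not known exactly. Their poses are not given: they have to be found in the camera images.
- bed: dark steel bed plate fixed to the bench, 330 x 260 x 10 mm. Its origin is at bench height (z 0) midway between the four feet; the plate reaches 145 mm to its +x, 185 mm to its -x and 130 mm to either side. Axes: those of the feet and of the pump; +x points away from the robot, to within 0.25 rad.
- pump: grey motor pump (3 kg, loose on the four posts) on a blue H-shaped base plate 8 mm thick, 190 mm along x and 212 mm along y. Origin: centre of the plate's underside, 30 mm above the bench. Its four corners, 40 mm wide in x, rest on one foot each and bear a white dot of 22 mm. Motor and pump lie within 30 mm of its x axis, up to 105 mm above the bench.
- near_left (a point): point at the middle of the white dot on the near left plate corner, on its top face with the pump at rest, 38 mm above the bench: where to press that corner (near: -x, left: +y; corners are 75 mm either way in x and 85 mm either way in y from the bed's origin, along the bed's axes). Fixed to the bed, it does not sink with the plate.
- near_right (a point): point at the middle of the white dot on the near right plate corner, on its top face with the pump at rest, 38 mm above the bench: where to press that corner (near: -x, right: -y; corners are 75 mm either way in x and 85 mm either way in y from the bed's origin, along the bed's axes). Fixed to the bed, it does not sink with the plate.
- far_left (a point): point at the middle of the white dot on the far left plate corner, on its top face with the pump at rest, 38 mm above the bench: where to press that corner (far: +x, left: +y; corners are 75 mm either way in x and 85 mm either way in y from the bed's origin, along the bed's axes). Fixed to the bed, it does not sink with the plate.
- far_right (a point): point at the middle of the white dot on the far right plate corner, on its top face with the pump at rest, 38 mm above the bench: where to press that corner (far: +x, right: -y; corners are 75 mm either way in x and 85 mm either way in y from the bed's origin, along the bed's axes). Fixed to the bed, it does not sink with the plate.
- post_rocker (a joint): how far the black post under the one rocking corner has sunk, m: 0 up (when nothing presses on that corner), at most 0.005. Which corner it is varies and is not told; all feet look alike. It starts to sink at about 3 N, is 5 mm down at about 6 N, and springs back when released. The sound corners do not visibly sink under pushes up to 25 N.
- shim_rocker (a joint): angle of the brass shim leaf at the rocking corner, rad: 0 flat, top 28 mm above the bench, against a stop; about 0.6 raised at the start. Stays where left; 2 N near its end pushes it down. It sticks out on the corner's -x side: 30 mm wide, 3 mm thick, 30 to 76 mm from the white dot's centre when flat, hinge 28 mm from it, 26.5 mm above the bench.
- shim_1 (a joint): angle of the shim leaf at one of the three sound corners (which one varies), rad: 0 flat, top 28 mm above the bench, against a stop; about 0.6 raised at the start. Stays where left; 2 N near its end pushes it down. It sticks out on the corner's -x side: 30 mm wide, 3 mm thick, 30 to 76 mm from the white dot's centre when flat, hinge 28 mm from it, 26.5 mm above the bench.
- shim_2 (a joint): angle of the shim leaf at one of the three sound corners (which one varies), rad: 0 flat, top 28 mm above the bench, against a stop; about 0.6 raised at the start. Stays where left; 2 N near its end pushes it down. It sticks out on the corner's -x side: 30 mm wide, 3 mm thick, 30 to 76 mm from the white dot's centre when flat, hinge 28 mm from it, 26.5 mm above the bench.
- shim_3 (a joint): angle of the shim leaf at one of the three sound corners (which one varies), rad: 0 flat, top 28 mm above the bench, against a stop; about 0.6 raised at the start. Stays where left; 2 N near its end pushes it down. It sticks out on the corner's -x side: 30 mm wide, 3 mm thick, 30 to 76 mm from the white dot's centre when flat, hinge 28 mm from it, 26.5 mm above the bench.
- jar: amber jar with a white cap, 56 mm across, 85 mm tall, standing on the bench; origin: centre of its underside. Leave alone.
- beaker: white plastic cup, 64 mm across, 80 mm tall, standing on the bench; origin: centre of its underside. Leave alone.
- wrench: steel wrench 170 mm long, lying on the bench along its own x; leave alone.
- driver: screwdriver with green handle, 180 mm long, lying on the bench along its own x; leave alone.

How it is judged (in metres and radians):
On the way, in this order (a step that is already met when the one before it is completed fails the run):
1. the rocking corner is pushed down by the fingers, at least 3 mm, while its shim leaf still stands raised (value of joint post_rocker above 0.003 m and value of joint shim_rocker above 0.4 rad and contact force between the fingers and pump above 1 N), for 0.1 s.
2. the rocking corner is let up again (value of joint post_rocker below 0.0015 m), for 0.1 s.
3. that corner's shim leaf is pushed down flat (value of joint shim_rocker below 0.09 rad), for 0.1 s.
At the end, for the whole second after the job is handed in: the rocking corner's shim leaf lies flat (within 0.09 rad, about 4 mm at its end), the other three leaves are still raised (above 0.4 rad), the pump stands at rest and level on its feet within 10 mm of where it was, and the jar, cup, wrench and screwdriver are within 25 mm of where they were (value of joint shim_rocker below 0.09 rad and value of joint post_rocker below 0.0015 m and value of joint each of shim_1, shim_2, shim_3 above 0.4 rad and distance of pump from where it was at the start of the episode below 0.01 m and linear speed of pump below 0.01 m/s and angle between pump's own z axis and vertical below 0.015 rad and distance of each of jar, beaker, wrench, driver from where it was at the start of the episode below 0.025 m); the robot touches nothing.
It fails at once if a shim leaf of a sound corner is pushed down (below 0.4 rad) (value of joint any of shim_1, shim_2, shim_3 below 0.4 rad).
It fails at once if the pump is lifted, or shifted by more than 10 mm (distance of pump from where it was at the start of the episode above 0.01 m or angle between pump's own z axis and vertical above 0.06 rad).
It fails at once if the jar, cup, wrench or screwdriver is moved by more than 25 mm (distance of any of jar, beaker, wrench, driver from where it was at the start of the episode above 0.025 m).
It also fails if it takes over 51 s, if anything falls off the work surface, if the arm or the gripper's body presses on something with over 40 N, if the wrist force passes 120 N, or if a joint passes its speed limit or range.

## Robot

A 7-joint arm with a two-finger parallel gripper is mounted at the origin on the work surface. World frame = base frame: x ahead of the robot, y to its left, z up, the work surface at z = 0. Lengths are in mm, angles in rad, forces in N, time in s.
With the tool pointing down it reaches from about 400 to 875 mm from the base axis. Payload 4.4 kg.
Tool frame: the origin (TCP) lies at the very end of the fingers, on their centre line; the grasp point (between the pads) lies 19 mm behind it; z points along the fingers, x is the direction in which the jaws open and shut, and the axes are right-handed (so a half turn about z gives the same grasp; the last joint's range is limited). The gripper opens to 85 mm and grips with 20 to 120 N. Pads are 22 mm wide; open, the fingers measure 114 mm over their backs; the gripper's body (76 mm by 85 mm) begins 54 mm behind the grasp point. The pads swing forward as they close: fully open they stand 13 mm farther back than shut.
Start: joints at [-1.197, 0.628, 0.038, 1.517, -0.027, 0.996, -0.02], TCP at [276.721, 588.17, 191.813] pointing down, gripper open.
Joint ranges: [-3.06, 3.06], [-0.37, 2.12], [-1.25, 1.32], [0.18, 2.47], [-1.1, 4.24], [0.23, 1.98], [-2.94, 2.94]. Speed limits (rad/s): [2.57, 2.57, 3.14, 3.14, 3.14, 3.14, 3.14].

## Interface

Orientations are given as [roll, pitch, yaw] about the fixed x, y, z axes, in that order (R = Rz(yaw) Ry(pitch) Rx(roll)).
In Python, from cell import ctrl, get_image, job, models gives the robot as it stands.
- The arm moves only by the tool move_arm, never from a script. Its argument "moves" is a list that holds one entry, the list of rows, each a list of 6 numbers: the shift along the tool's x, y, z in m, then the turn, a rotation vector about the tool's x, y, z in rad. A call has 1 to 20 rows; each row is the pose to reach, as a shift and turn from the pose commanded when the call began, along the tool's axes at that moment; what a row does not reach only later rows make up. A row lasts 1/8 s, in which the tool goes at most 62.5 mm and 10.7 degrees, less where a joint would pass 70% of its speed; a pose out of reach is approached as far as the arm can. A call with a gripper value outside its range is refused whole. "jaw" is the opening, from 0 (shut) to 1 (fully open), set as the call begins (left out, the last holds). The fingers move at their own pace and stop on an object; the grip force is fixed at half the most. Time passes only in rows, so rows that repeat a pose let the fingers close. It gives the time, the measured TCP pose, the force and the opening at its end, in the units of the state.
- ctrl.read_state(): the state, without advancing time (a new reading comes with each control period).
- get_image(name): name is "side" or "top" or "wrist"; returns a dict with "color" (480x640x3 uint8, blue, green, red), "fov_y" (degrees; the focal length in pixels is half the picture's height over the tangent of half this angle, whatever the lens; pixels are square), "cx", "cy" (the principal point, pixels), "origin" and "orientation" of the camera in the world; the wrist camera has in their place "hand_eye" (4x4, takes a point from camera to tool coordinates, whose origin is the TCP and whose axes are the tool frame's). Camera axes: x right, y up, looking along -z (the intrinsics and any distortion apply to the point x, -y, -z); pixel columns grow to the right and rows downward; lengths in mm; the calibration is good to about 2 mm. The wrist camera is an equidistant fisheye: a pixel r from the principal point sees the ray r / f radians off the axis. A picture is of the moment at which its call begins: read the wrist's pose just before it. There is no depth.
- job.finish_job(): hands the job in, once; it reports no verdict.
Trained networks look in the newest picture that a camera, given by its name, has taken for a name from the list of things; names that differ only in an ending like _2 or _b are one class to them, and where a whole thing is asked for, a point or a joint stands for the part that bears it (a point fixed in the world has none). Each returns a list of dicts, best first, with "score" (0 to 1); they miss things now and then, are a little off and sometimes report something else, mostly with a low value. They report only what shows in the picture. A call takes as long as a camera call.
- models.cut_out(camera, thing): "pixels" (480x640 bool, what is visible of it) and "uv" ([column, row] in pixels, amid what is visible of it).
- models.place_of(camera, thing): "uv" ([column, row] in pixels: a listed point, or the origin of a listed thing).
The state is a dict: "clock": time; "qpos": joint angles; "qd": joint speeds; "tau": joint torques, N m; "eef_pos": TCP position; "tool_rot": TCP orientation; "force": force on the tool from outside, world axes, zero at the start; "torque": the same for the moment, N m; "width": finger opening in mm.
Only numpy, scipy, OpenCV 4.12 (cv2) and the standard library are available. Lean on these libraries where they do the work, as an engineer would, in place of code of your own. Each camera call takes 0.05 s, during which the arm holds its last target.

## Working session

There is one attempt and no reset: what is moved stays moved. The work goes in short steps, Python scripts to look and compute and a tool call to move; the robot and the scene stay as the last step left them, time stands still between calls to the robot, and variables do not carry over. Pictures are saved under pics/ and viewed, and the job is handed in when it is done.

Besides the shell and the picture viewer there is one more tool, called after "Call:" as name([rows], argument=value, ...), one row to a line, values as JSON. move_arm: Moves the arm, as the interface text tells. Its arguments: {"type":"object","properties":{"moves":{"type":"array","items":{"type":"array","items":{"type":"array","items":{"type":"number"}}}},"jaw":{"type":"number"}},"required":["moves"]}

```bash
ls; mkdir -p pics; python3 - <<'E'
from cell import ctrl,get_image,models
import cv2
s=ctrl.read_state();print({k:s[k] for k in('clock','eef_pos','tool_rot','force','width')})
for c in('side','top'):
    im=get_image(c);cv2.imwrite(f'pics/{c}0.png',im['color'])
    print(c,{k:v for k,v in im.items() if k!='color'})
    for t in('near_left','near_right','far_left','far_right','bed','pump'):
        print(t,[(r['score'],r['uv']) for r in models.place_of(c,t)][:2])
E
```

```text
pics
{'clock': 0.0, 'eef_pos': array([276.4195443 , 587.55170009, 190.89904531]), 'tool_rot': array([3.14158763e+00, 1.86302365e-03, 1.13097947e+00]), 'force': array([0.31528693, 0.45306507, 0.74992103]), 'width': 85.56762125313746}
side {'fov_y': 55.025631938911054, 'cx': 315.26612056851576, 'cy': 238.94378638171568, 'origin': array([ 354.60640221, -757.042552  ,  827.5353919 ]), 'orientation': array([ 0.80830305, -0.02064977, -0.25831002])}
near_left [(0.66, [291.4, 234.0]), (0.3, [375.0, 274.7])]
near_right [(0.93, [309.2, 288.4])]
far_left [(0.88, [349.1, 228.3])]
far_right [(0.85, [374.8, 273.4])]
bed [(0.75, [330.1, 263.4])]
pump [(0.88, [331.7, 253.4])]
top {'fov_y': 52.68591747978278, 'cx': 326.02256799299823, 'cy': 243.55470869121885, 'origin': array([ 456.51566625,   -9.35661504, 1048.66615784]), 'orientation': array([ 0.11819365,  0.02616556, -1.55129885])}
near_left [(0.74, [305.4, 264.2]), (0.43, [344.2, 230.8])]
near_right [(0.62, [383.7, 267.6])]
far_left [(0.74, [305.7, 194.5]), (0.36, [304.0, 264.0])]
far_right [(0.67, [384.2, 198.9]), (0.17, [165.2, 301.3])]
bed []
pump [(0.95, [346.0, 231.2])]
```

View pics/side0.png

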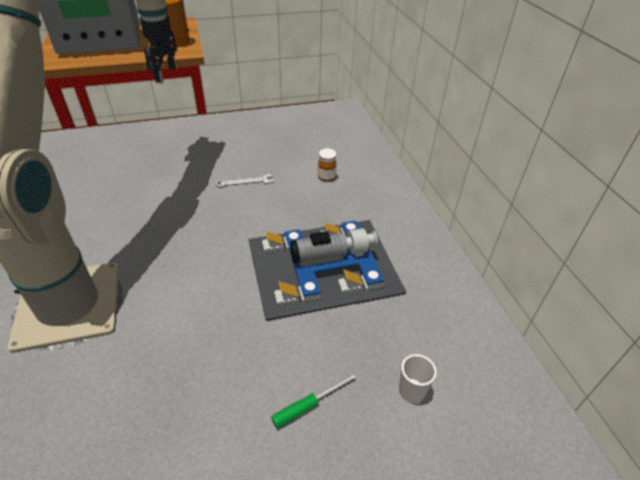

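View pics/top0.png

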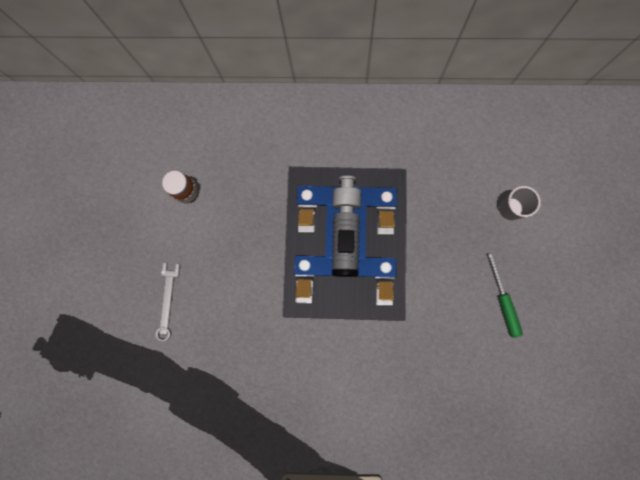

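```bash
cat > h.py <<'E'
import numpy as np
from scipy.spatial.transform import Rotation as R
def ray(im,uv):
    f=240/np.tan(np.radians(im['fov_y'])/2)
    d=np.array([(uv[0]-im['cx'])/f,-(uv[1]-im['cy'])/f,-1])
    return im['origin'],R.from_euler('xyz',im['orientation']).apply(d)
def atz(im,uv,z):
    o,d=ray(im,uv);return o+d*(z-o[2])/d[2]
def proj(im,p):
    f=240/np.tan(np.radians(im['fov_y'])/2)
    c=R.from_euler('xyz',im['orientation']).inv().apply(np.asarray(p)-im['origin'])
    return [im['cx']+f*c[0]/-c[2],im['cy']-f*c[1]/-c[2]]
N=('near_left','near_right','far_left','far_right')
E
python3 - <<'E'
from h import *
from cell import get_image,models
im={c:get_image(c) for c in('side','top')}
for c in im:
    for t in N:
        print(c,t,[(r['score'],atz(im[c],r['uv'],38).round(1)) for r in models.place_of(c,t)][:2])
E
```

```text
side near_left [(0.65, array([534.9,  85.3,  38. ]))]
side near_right [(0.93, array([ 531.6, -103.8,   38. ])), (0.64, array([672.8,  52.6,  38. ]))]
side far_left [(0.92, array([681.2,  60.3,  38. ]))]
side far_right [(0.9, array([ 691.2, -106.9,   38. ]))]
top near_left [(0.71, array([527.2,  61.8,  38. ]))]
top near_right [(0.73, array([ 528.3, -105.4,   38. ]))]
top far_left [(0.98, array([681.7,  66.9,  38. ]))]
top far_right []
```

The pictures show the pump mid-bed. The dots are at about (305,265), (386,267), (307,195) and (387,197) in top, with the four brass leaves below them. The jar and wrench are to the left, the cup and driver to the right. I'll refine the dot centres.

```bash
python3 - <<'E'
from h import *
import cv2
from cell import get_image
from scipy.optimize import least_squares
im={c:get_image(c) for c in('side','top')}
seed={'top':[(305,265),(386,267),(307,195),(387,197)],'side':[(294,236),(310,287),(351,227),(373,275)]}
L=np.array([[-75,85],[-75,-85],[75,85],[75,-85]])
for c in im:
    g=im[c]['color'].min(axis=2).astype(float); P=[]
    for s in seed[c]:
        x0,y0=s; w=g[y0-8:y0+9,x0-8:x0+9]
        m=(w>0.7*w[4:13,4:13].max()).astype(np.uint8)
        n,lab,st,ce=cv2.connectedComponentsWithStats(m)
        k=min(range(1,n),key=lambda i:np.hypot(*(ce[i]-8))+ (100 if st[i,4]<8 else 0))
        uv=ce[k]+[x0-8,y0-8]; p=atz(im[c],uv,38); P.append(p[:2]); print(c,uv.round(1),st[k,4],p.round(1))
    P=np.array(P)
    def f(q):
        C,S=np.cos(q[2]),np.sin(q[2]);return (q[:2]+L@np.array([[C,S],[-S,C]])-P).ravel()
    r=least_squares(f,[600,-20,0],x_scale=[100,100,.1],loss='soft_l1',f_scale=2);print(c,r.x.round(3),f(r.x).reshape(4,2).round(1).tolist())
    # crop
    u=seed[c][0];cv2.imwrite(f'pics/{c}_crop.png',cv2.resize(im[c]['color'][150:330,240:440],None,fx=3,fy=3,interpolation=2))
E
```

```text
side [293.1 235.1] 49 [531.3  64.6  38. ]
side [309.4 285.6] 65 [ 530.1 -105.4   38. ]
side [353.  229.4] 97 [683.9  49.5  38. ]
side [372.7 274.3] 63 [ 680.1 -106.9   38. ]
side [ 6.06462e+02 -2.21910e+01 -2.00000e-02] [[1.8, -0.3], [-0.3, -0.3], [-0.8, 11.8], [-0.3, -1.8]]
top [304.2 264.8] 84 [530.5  64.3  38. ]
top [385.5 267.1] 81 [ 528.8 -105.4   38. ]
top [306.5 194.6] 83 [680.4  63.1  38. ]
top [386.4 196.4] 84 [ 678.7 -106.6   38. ]
top [ 6.04583e+02 -2.11390e+01 -9.00000e-03] [[-0.2, 0.3], [0.0, -0.1], [0.0, 0.1], [0.1, -0.3]]
```

View pics/top_crop.png

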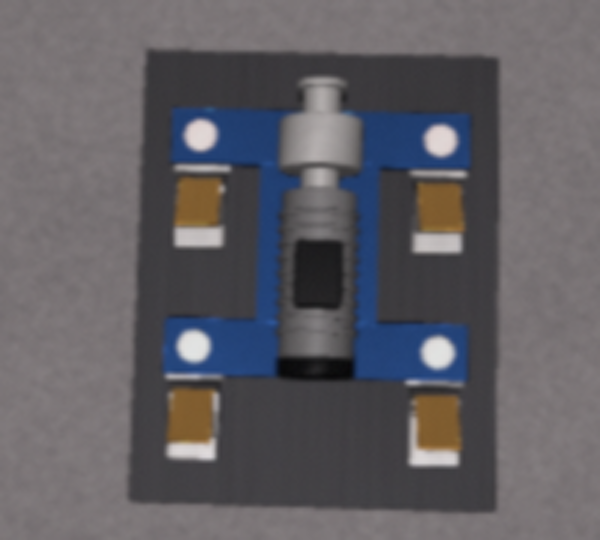

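```bash
cat >> h.py <<'E'
def rel(pos,rpy,tgt,yaw):
    R0=R.from_euler('xyz',rpy);R1=R.from_euler('xyz',[np.pi,0,yaw])
    return np.r_[R0.inv().apply(np.array(tgt)-pos)/1000,(R0.inv()*R1).as_rotvec()].round(4)
E
python3 - <<'E'
from h import *
print(rel([276.7,588.2,191.8],[np.pi,0,1.131],[530.8,64.4,150],-0.012))
E
```

```text
[-0.3658  0.4529  0.0418  0.     -0.      1.143 ]
```

Call:
move_arm([
  [[-0.03,0.038,0.003,0,0,0.095],[-0.061,0.075,0.007,0,0,0.19],[-0.091,0.113,0.01,0,0,0.286],[-0.122,0.151,0.014,0,0,0.381],[-0.152,0.189,0.017,0,0,0.476],[-0.183,0.226,0.021,0,0,0.572],[-0.213,0.264,0.024,0,0,0.667],[-0.244,0.302,0.028,0,0,0.762],[-0.274,0.34,0.031,0,0,0.857],[-0.305,0.377,0.035,0,0,0.953],[-0.335,0.415,0.038,0,0,1.048],[-0.366,0.453,0.042,0,0,1.143],[-0.366,0.453,0.042,0,0,1.143],[-0.366,0.453,0.042,0,0,1.143],[-0.366,0.453,0.042,0,0,1.143]],
], jaw=0)

```text
clock: 3.18
eef_pos: [530.3, 65.9, 149.8]
tool_rot: [-3.141, 0.0, -0.009]
force: [0.4, 0.4, -0.1]
width: 0.4
```

Call:
move_arm([
  [[0,0,0.03,0,0,0],[0,0.001,0.06,0,0,0],[0,0.001,0.09,0,0,0],[0,0.001,0.105,0,0,0],[0,0.001,0.109,0,0,0],[0,0.001,0.109,0,0,0],[0,0.001,0.109,0,0,0]],
])

```text
clock: 4.05
eef_pos: [531.6, 63.3, 41.7]
tool_rot: [-3.141, -0.002, -0.012]
force: [0.6, -0.4, -0.2]
width: -0.2
```

```bash
python3 - <<'E'
from cell import *
import cv2
print(ctrl.read_state()['eef_pos'],ctrl.read_state()['force'])
a=cv2.resize(get_image('side')['color'][180:330,230:430],None,fx=4,fy=4,interpolation=2)
cv2.imwrite('pics/s1.png',a);cv2.imwrite('pics/w1.png',get_image('wrist')['color'])
E
```

```text
[531.57499713  63.29638397  41.73406892] [ 0.59853625 -0.36502525 -0.24391693]
```

View pics/s1.png

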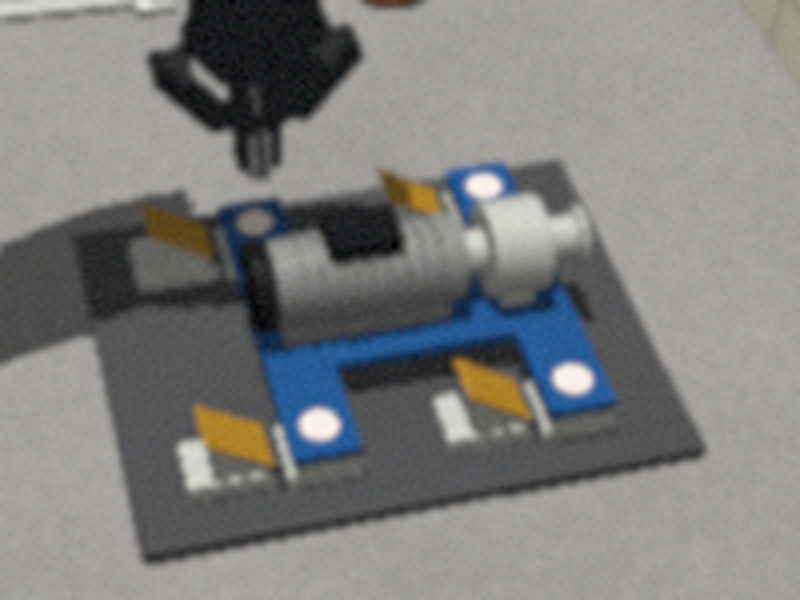

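View pics/w1.png

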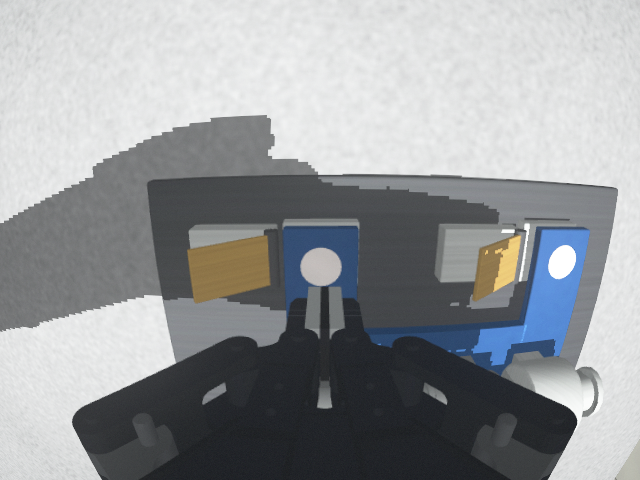

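```bash
cat >> h.py <<'E'
def wproj(im,pos,rpy,p):
    f=240/np.tan(np.radians(im['fov_y'])/2)
    t=R.from_euler('xyz',rpy).inv().apply(np.asarray(p,float)-pos)
    H=np.array(im['hand_eye']);c=np.linalg.inv(H)@np.r_[t,1]
    x,y,z=c[0],-c[1],-c[2];th=np.arctan2(np.hypot(x,y),z);ph=np.arctan2(y,x)
    return [im['cx']+f*th*np.cos(ph),im['cy']+f*th*np.sin(ph)]
E
python3 - <<'E'
from h import *
from cell import *
import cv2
s=ctrl.read_state();p=s['eef_pos']
w=get_image('wrist');si=get_image('side');t=get_image('top')
print(s['clock'],p,w['hand_eye'],w['fov_y'],w['cx'],w['cy'])
print('side tcp',proj(si,p),'dotNL',proj(si,[530.8,64.4,38]))
for q in ([530.8,64.4,38],[680.5,63.3,38],p): print(np.round(wproj(w,p,s['tool_rot'],q),1))
cv2.imwrite('pics/s2.png',cv2.resize(si['color'][180:330,230:430],None,fx=4,fy=4,interpolation=2))
cv2.imwrite('pics/t2.png',cv2.resize(t['color'][150:330,240:440],None,fx=3,fy=3,interpolation=2))
E
```

```text
4.15 [531.36576076  63.23987714  41.5733581 ] [[ 9.99999809e-01 -3.17016459e-04 -5.30063082e-04 -2.14557726e-01]
 [-4.56675820e-04 -9.57330061e-01 -2.88996446e-01 -7.37734749e+01]
 [-4.15828692e-04  2.88996633e-01 -9.57330023e-01 -1.81091983e+02]
 [ 0.00000000e+00  0.00000000e+00  0.00000000e+00  1.00000000e+00]] 65.70646984690485 324.2521496789671 237.39817549777004
side tcp [np.float64(293.2514230890609), np.float64(234.39449176974793)] dotNL [np.float64(292.9449579725883), np.float64(235.16563776099613)]
[323.4 267.7]
[564.1 262.3]
[324.5 272.2]
```

View pics/s2.png

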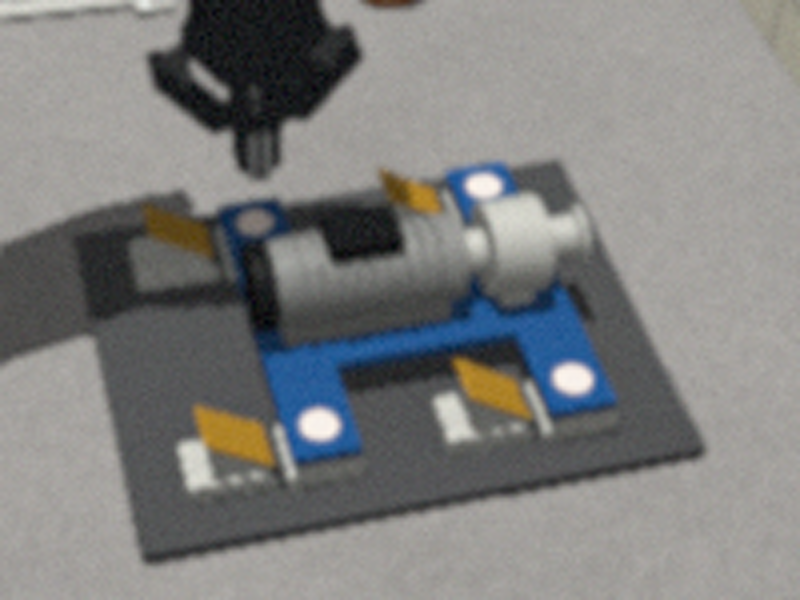

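View pics/t2.png

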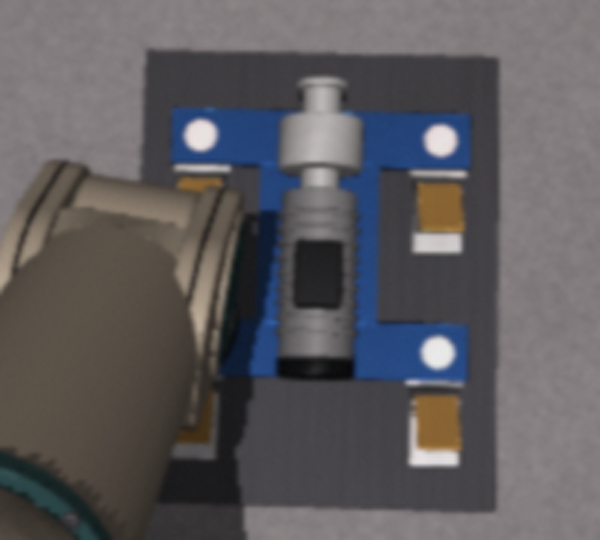

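```bash
python3 - <<'E'
from h import *
from cell import *
import cv2
s=ctrl.read_state();p=s['eef_pos']
w=get_image('wrist');si=get_image('side')
for dz in (0,5,10,15,20,25,30):
    q=p+[0,0,dz];print(dz,np.round(proj(si,q),1),np.round((np.array(proj(si,q))-[230,180])*4),np.round(wproj(w,p,s['tool_rot'],q),1), np.round(wproj(w,p,s['tool_rot'],q+[0,11,0]),1))
cv2.imwrite('pics/w3.png',cv2.resize(w['color'][230:380,240:420],None,fx=4,fy=4,interpolation=2))
E
```

```text
0 [293.1 234.5] [253. 218.] [324.5 272.2] [324.2 252.4]
5 [293.1 233.1] [252. 212.] [324.5 275.9] [324.2 255.7]
10 [293.1 231.6] [252. 206.] [324.5 279.7] [324.2 259.1]
15 [293.1 230.1] [252. 200.] [324.5 283.8] [324.2 262.7]
20 [293.  228.6] [252. 194.] [324.5 288. ] [324.3 266.5]
25 [293.  227.1] [252. 188.] [324.5 292.5] [324.3 270.5]
30 [293.  225.6] [252. 182.] [324.6 297.2] [324.3 274.8]
```

View pics/w3.png

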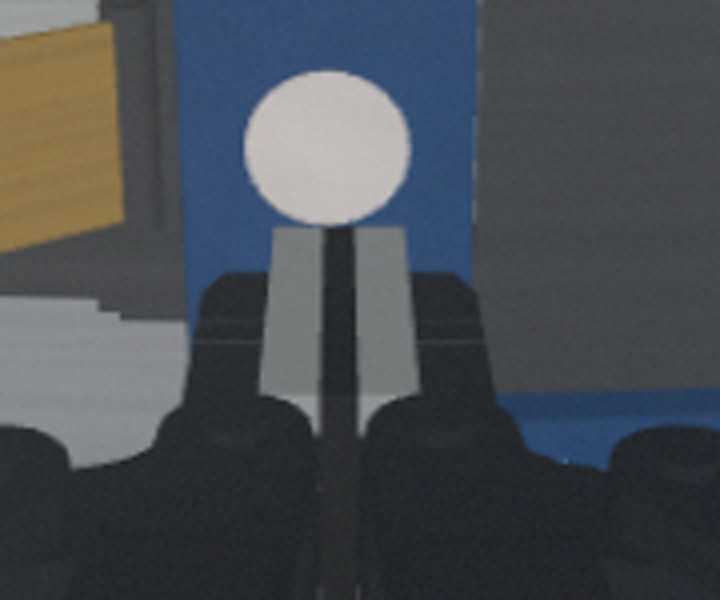

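The pictures disagree with the reported TCP. The closed tips appear about 35 mm above it in both the side view (crop (258,173)) and the wrist view. I'll lower in small steps and let the force decide.

Call:
move_arm([
  [[0,0,0.002,0,0,0],[0,0,0.003,0,0,0],[0,0,0.004,0,0,0],[0,0,0.005,0,0,0],[0,0,0.005,0,0,0]],
])

```text
clock: 5.03
eef_pos: [530.7, 63.1, 35.7]
tool_rot: [-3.142, 0.0, -0.012]
force: [0.8, -0.5, 0.1]
width: -0.2
```

Call:
move_arm([
  [[0,0,0.004,0,0,0],[0,0,0.008,0,0,0],[0,0,0.012,0,0,0],[0,0,0.012,0,0,0]],
])

```text
clock: 5.52
eef_pos: [530.4, 63.1, 23.3]
tool_rot: [3.141, 0.001, -0.012]
force: [-0.4, -0.5, 0.9]
width: -0.1
```

```bash
python3 - <<'E'
from h import *
from cell import *
import cv2
s=ctrl.read_state();print(s['eef_pos'],s['force'])
w=get_image('wrist');si=get_image('side')
a=cv2.resize(si['color'][180:330,230:430],None,fx=4,fy=4,interpolation=2)[:450]
cv2.imwrite('pics/s4.png',a)
cv2.imwrite('pics/w4.png',w['color'])
E
```

```text
[530.39144137  63.09044673  23.32961356] [-0.39608537 -0.45025646  0.91022578]
```

View pics/s4.png

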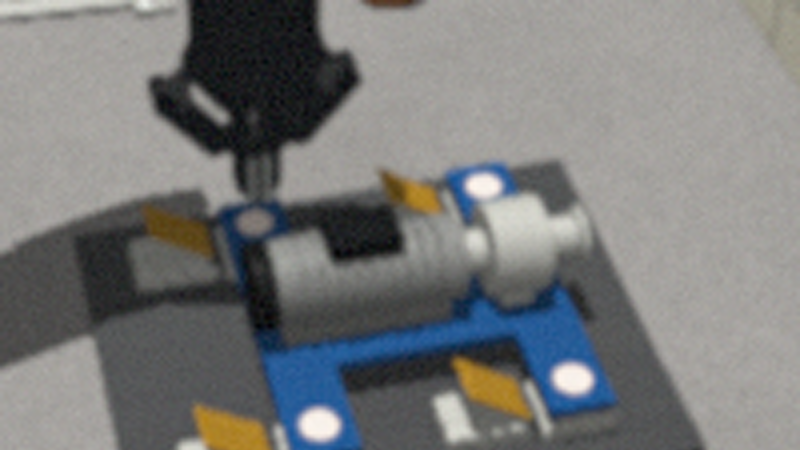

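View pics/w4.png

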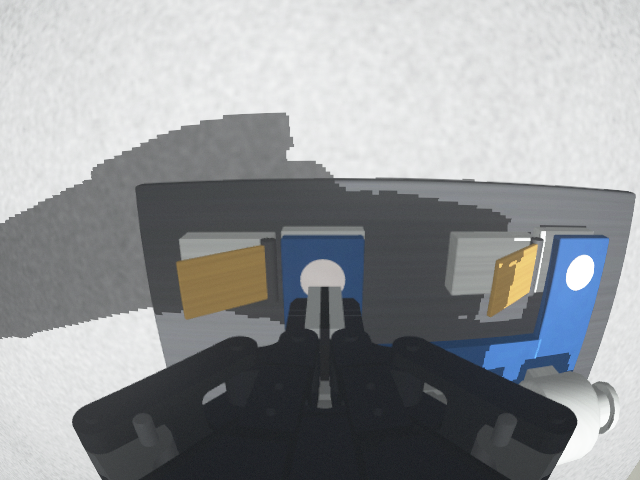

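The tips moved down with the arm and are still short of the dot (side crop row 197 against 220). I'll continue in fine steps.

Call:
move_arm([
  [[0,-0.001,0.004,0,0,0],[0,-0.001,0.008,0,0,0],[0,-0.001,0.01,0,0,0],[0,-0.001,0.012,0,0,0],[0,-0.001,0.012,0,0,0]],
])

```text
clock: 6.25
eef_pos: [530.7, 64.1, 11.6]
tool_rot: [3.142, 0.0, -0.012]
force: [0.7, 0.4, -0.2]
width: 0.1
```

Call:
move_arm([
  [[0,0,0.001,0,0,0],[0,0,0.002,0,0,0],[0,0,0.003,0,0,0],[0,0,0.003,0,0,0]],
])

```text
clock: 6.75
eef_pos: [530.7, 64.1, 8.7]
tool_rot: [-3.142, 0.0, -0.012]
force: [-0.5, -0.7, 0.1]
width: -0.2
```

```bash
python3 - <<'E'
from h import *
from cell import *
import cv2
s=ctrl.read_state();print(s['eef_pos'],s['force'])
w=get_image('wrist');si=get_image('side')
a=cv2.resize(si['color'][190:260,260:350],None,fx=6,fy=6,interpolation=2)
b=cv2.resize(w['color'][200:380,220:460],None,fx=2.33,fy=2.33)
b=cv2.resize(b,(540,420))
cv2.imwrite('pics/s5.png',a);cv2.imwrite('pics/w5.png',b)
E
```

```text
[530.68957436  64.13683744   8.70799105] [-0.54390858 -0.68623454  0.12253304]
```

View pics/s5.png

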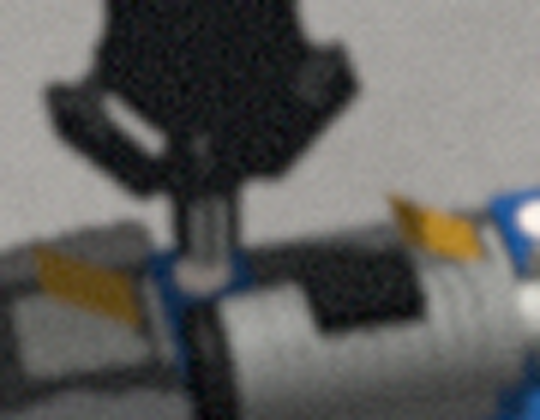

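View pics/w5.png

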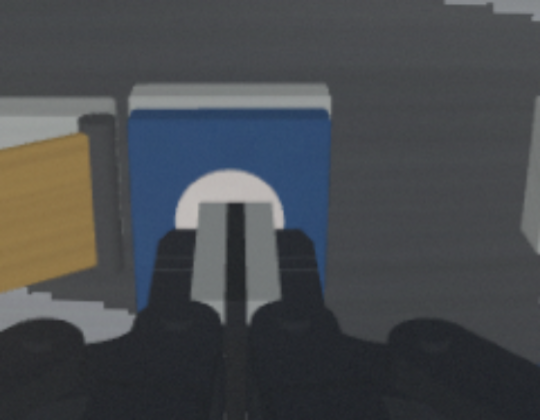

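The tips are now over the near-left dot, almost touching (side crop (205,265)). I'll go on in 1 mm steps.

Call:
move_arm([
  [[0,0,0.001,0,0,0],[0,0,0.002,0,0,0],[0,0,0.002,0,0,0]],
])

```text
clock: 7.22
eef_pos: [530.7, 64.1, 6.7]
tool_rot: [-3.142, 0.0, -0.012]
force: [0.0, 0.3, -0.7]
width: 0.2
```

Call:
move_arm([
  [[0,0,0.001,0,0,0],[0,0,0.002,0,0,0],[0,0,0.002,0,0,0]],
])

```text
clock: 7.6
eef_pos: [530.7, 64.1, 4.7]
tool_rot: [3.142, 0.0, -0.012]
force: [0.2, -0.3, -0.0]
width: 0.5
```

Call:
move_arm([
  [[0,0,0.001,0,0,0],[0,0,0.001,0,0,0]],
])

```text
clock: 7.85
eef_pos: [530.7, 64.1, 3.7]
tool_rot: [-3.142, 0.0, -0.012]
force: [-0.6, 0.6, -0.4]
width: -0.1
```

Call:
move_arm([
  [[0,0,0.001,0,0,0],[0,0,0.001,0,0,0]],
])

```text
clock: 8.1
eef_pos: [530.7, 64.1, 2.7]
tool_rot: [-3.142, 0.0, -0.012]
force: [0.5, 0.1, -0.5]
width: 0.1
```

Call:
move_arm([
  [[0,0,0.001,0,0,0],[0,0,0.002,0,0,0],[0,0,0.002,0,0,0]],
])

```text
clock: 8.48
eef_pos: [530.7, 64.1, 0.7]
tool_rot: [3.142, 0.0, -0.012]
force: [0.1, 0.4, -0.5]
width: -0.2
```

```bash
python3 - <<'E'
from h import *
from cell import *
import cv2
s=ctrl.read_state();print(s['eef_pos'],s['force'],s['tau'].round(2) if hasattr(s['tau'],'round') else s['tau'])
w=get_image('wrist');si=get_image('side')
a=cv2.resize(si['color'][190:260,260:350],None,fx=6,fy=6,interpolation=2)
b=cv2.resize(w['color'][200:380,220:460],(720,540),interpolation=2)
cv2.imwrite('pics/s6.png',a);cv2.imwrite('pics/w6.png',b)
E
```

```text
[530.68231269  64.11728787   0.6920249 ] [ 0.10584492  0.41594474 -0.49066073] [ 0.00e+00 -5.20e+01  3.85e+00 -8.78e+00  0.00e+00 -1.00e-02  0.00e+00]
```

View pics/s6.png

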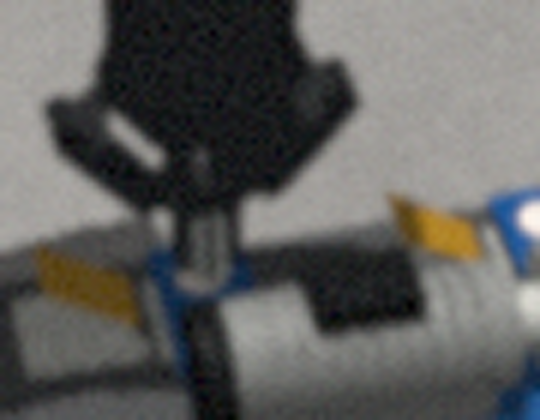

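View pics/w6.png

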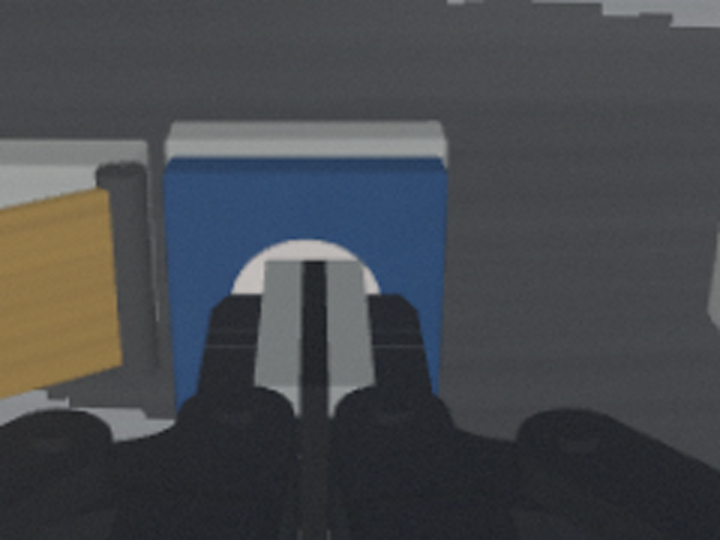

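Still no force, and the tips still look a few mm above the dot (side crop row 278, contact expected at about 285). I'll keep going slowly.

Call:
move_arm([
  [[0,0,0.001,0,0,0],[0,0,0.002,0,0,0],[0,0,0.002,0,0,0]],
])

```text
clock: 8.95
eef_pos: [530.7, 64.1, -1.3]
tool_rot: [-3.142, 0.0, -0.012]
force: [-0.0, -0.1, 0.5]
width: 0.1
```

Call:
move_arm([
  [[0,0,0.001,0,0,0],[0,0,0.002,0,0,0],[0,0,0.002,0,0,0]],
])

```text
clock: 9.32
eef_pos: [530.7, 64.2, -2.9]
tool_rot: [-3.141, -0.0, -0.012]
force: [-1.6, 0.3, 6.0]
width: -0.1
```

Call:
move_arm([
  [[0,0,0.001,0,0,0],[0,0,0.001,0,0,0]],
])

```text
clock: 9.57
eef_pos: [530.7, 64.3, -3.8]
tool_rot: [-3.141, 0.0, -0.012]
force: [-2.4, 0.6, 5.7]
width: -0.1
```

Call:
move_arm([
  [[0,0,0.001,0,0,0],[0,0,0.001,0,0,0]],
])

```text
clock: 9.82
eef_pos: [530.6, 64.3, -4.7]
tool_rot: [-3.141, 0.0, -0.012]
force: [-2.3, 1.3, 7.9]
width: -0.0
```

```bash
python3 - <<'E'
from h import *
from cell import *
import cv2
s=ctrl.read_state();print(s['eef_pos'],s['force'],s['torque'])
w=get_image('wrist');si=get_image('side')
a=cv2.resize(si['color'][190:260,260:350],None,fx=6,fy=6,interpolation=2)
b=cv2.resize(w['color'][200:380,220:460],(720,540),interpolation=2)
cv2.imwrite('pics/s7.png',a);cv2.imwrite('pics/w7.png',w['color'])
E
```

```text
[530.63710211  64.33198631  -4.69953004] [-2.26547314  1.29234741  7.9345573 ] [0.06305013 0.35664404 0.02013321]
```

View pics/s7.png

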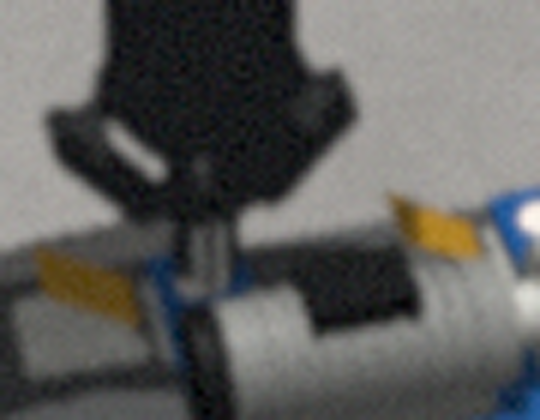

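View pics/w7.png

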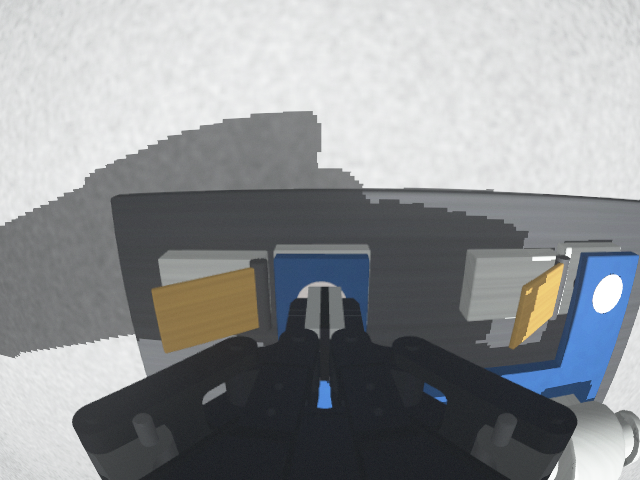

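```bash
cat >> h.py <<'E'
import cv2
def dots(img,seed):
    g=img.min(axis=2).astype(float);out=[]
    for x0,y0 in seed:
        w=g[y0-9:y0+10,x0-9:x0+10];W=np.clip(w-130,0,60)
        n,lab,st,ce=cv2.connectedComponentsWithStats((w>130).astype(np.uint8))
        k=lab[9,9];m=(lab==k)*W if k else W
        yy,xx=np.mgrid[-9:10,-9:10];out.append([x0+(m*xx).sum()/m.sum(),y0+(m*yy).sum()/m.sum()])
    return np.array(out).round(2)
SS=[(310,287),(373,275)];ST=[(386,267),(387,197),(307,195)]
E
python3 - <<'E'
from h import *
from cell import *
print(dots(cv2.imread('pics/side0.png'),SS).tolist(),dots(cv2.imread('pics/top0.png'),ST).tolist())
for i in range(2): print(dots(get_image('side')['color'],SS).tolist(),dots(get_image('top')['color'],ST).tolist())
w=get_image('wrist')['color'];cv2.imwrite('pics/w8.png',cv2.resize(w[200:380,220:460],(720,540),interpolation=2))
s=ctrl.read_state();print(s['eef_pos'],s['force'],s['clock'])
E
```

```text
[[309.4, 285.65], [372.71, 274.24]] [[385.49, 267.1], [386.46, 196.39], [306.46, 194.58]]
[[309.24, 285.53], [372.68, 273.15]] [[385.3, 267.24], [386.53, 196.23], [306.35, 194.7]]
[[309.23, 285.54], [372.68, 273.15]] [[385.3, 267.24], [386.53, 196.23], [306.35, 194.7]]
[530.66464227  64.3022134   -4.64265519] [-1.98463881  1.31623336  7.94500541] 10.175
```

View pics/w8.png

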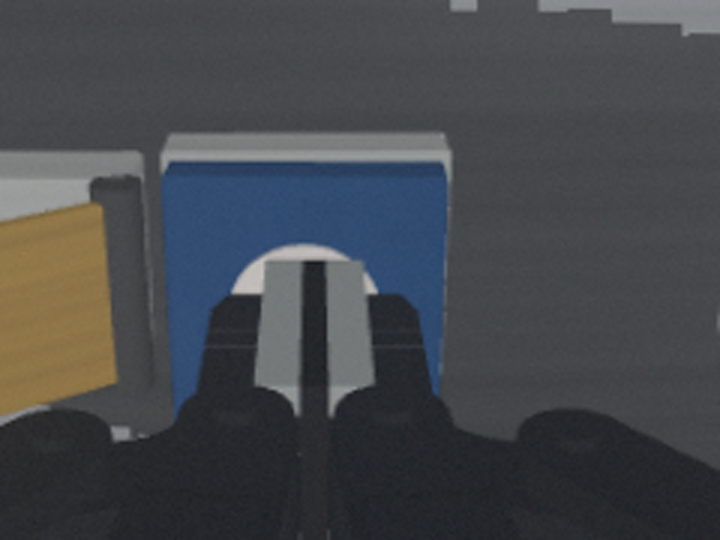

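Near-left gives. The far-right dot rose by 1.1 px in the side view (about 3.5 mm), the near-right one hardly moved, and the force stays low. I'll push it right down.

Call:
move_arm([
  [[0,0,0.001,0,0,0],[0,0,0.0015,0,0,0],[0,0,0.002,0,0,0],[0,0,0.002,0,0,0]],
])

```text
clock: 10.68
eef_pos: [530.7, 64.4, -6.0]
tool_rot: [-3.141, -0.0, -0.012]
force: [-3.2, -0.7, 13.8]
width: 0.0
```

```bash
python3 - <<'E'
from h import *
from cell import *
print(dots(get_image('side')['color'],SS).tolist(),dots(get_image('top')['color'],ST).tolist())
s=ctrl.read_state();print(s['eef_pos'],s['force'],s['clock'])
E
```

```text
[[309.17, 285.49], [372.63, 272.66]] [[385.29, 267.32], [386.54, 196.11], [306.31, 194.7]]
[530.62294391  64.36724097  -6.02476153] [-3.07338366  0.86614883 12.46511946] 10.775
```

It is bottomed: 13 N, with the far-right dot up about 5 mm. I'll let it up and check.

Call:
move_arm([
  [[0,0,-0.005,0,0,0],[0,0,-0.015,0,0,0],[0,0,-0.03,0,0,0],[0,0,-0.045,0,0,0],[0,0,-0.045,0,0,0]],
])

```text
clock: 11.4
eef_pos: [532.0, 64.3, 39.3]
tool_rot: [-3.141, -0.003, -0.012]
force: [0.7, 0.6, -0.8]
width: -0.1
```

```bash
python3 - <<'E'
from h import *
from cell import *
si=get_image('side')
print(dots(si['color'],SS).tolist(),dots(get_image('top')['color'],ST).tolist())
s=ctrl.read_state();print(s['eef_pos'],s['force'],s['clock'])
cv2.imwrite('pics/s9.png',cv2.resize(si['color'][190:260,260:350],None,fx=6,fy=6,interpolation=2))
E
```

```text
[[309.38, 285.66], [372.69, 274.26]] [[385.5, 267.09], [386.45, 196.42], [306.44, 194.57]]
[530.84411736  64.25370707  38.02040698] [-0.22734554  0.01781218 -0.32384843] 11.5
```

View pics/s9.png

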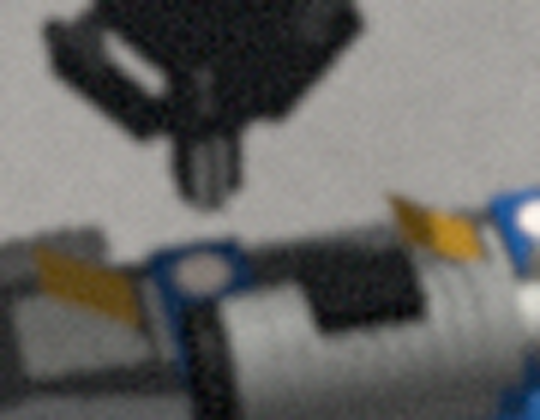

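The pump is back where it was, with the dots within 0.03 px of the start, and the leaf is still raised. Next I'll move over the leaf's end.

Call:
move_arm([
  [[-0.02,0,0,0,0,0],[-0.042,0,0,0,0,0],[-0.064,0,0,0,0,0],[-0.064,0,0.01,0,0,0],[-0.064,0,0.014,0,0,0],[-0.064,0,0.014,0,0,0]],
])

```text
clock: 12.25
eef_pos: [467.6, 64.7, 23.1]
tool_rot: [3.141, 0.0, -0.012]
force: [-0.3, 0.5, 1.2]
width: -0.3
```

```bash
python3 - <<'E'
from h import *
from cell import *
s=ctrl.read_state();print(s['eef_pos'],s['force'],s['clock'])
si=get_image('side');w=get_image('wrist')
cv2.imwrite('pics/s10.png',cv2.resize(si['color'][190:260,240:330],None,fx=6,fy=6,interpolation=2))
cv2.imwrite('pics/w10.png',w['color'])
E
```

```text
[467.55586115  64.74490501  23.13619555] [-0.27040716  0.54535241  1.23480983] 12.25
```

View pics/s10.png

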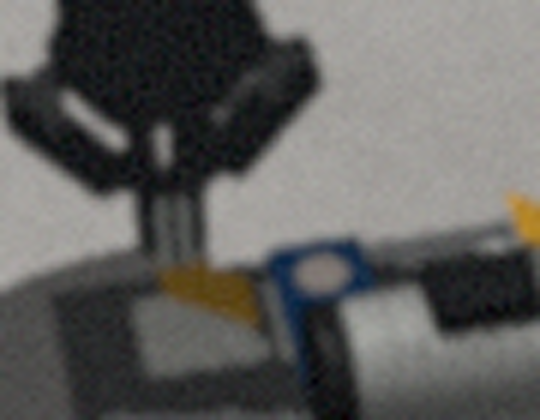

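View pics/w10.png

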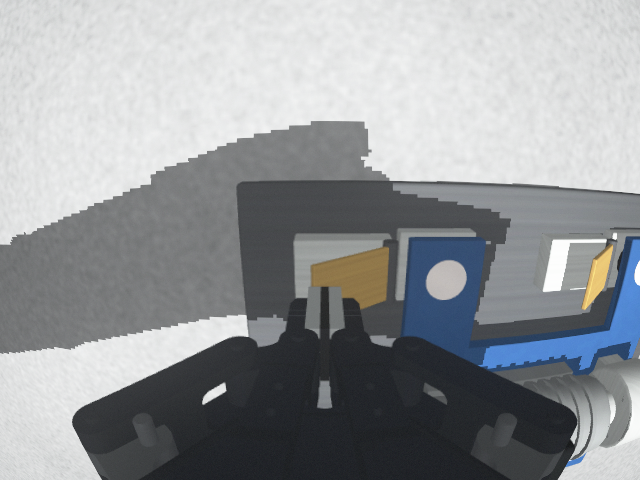

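The tips stand over the leaf's free end (side crop (175,262), wrist (325,290)). Pressing down.

Call:
move_arm([
  [[0,0,0.005,0,0,0],[0,0,0.01,0,0,0],[0,0,0.015,0,0,0],[0,0,0.02,0,0,0],[0,0,0.024,0,0,0],[0,0,0.028,0,0,0],[0,0,0.031,0,0,0],[0,0,0.031,0,0,0]],
])

```text
clock: 13.35
eef_pos: [466.9, 64.9, -7.4]
tool_rot: [3.142, -0.0, -0.012]
force: [-0.8, -0.2, 0.2]
width: 0.3
```

Call:
move_arm([
  [[0,0,0.001,0,0,0],[0,0,0.002,0,0,0],[0,0,0.002,0,0,0]],
])

```text
clock: 13.72
eef_pos: [467.1, 64.9, -9.2]
tool_rot: [3.142, -0.001, -0.012]
force: [0.7, -0.0, 1.1]
width: -0.1
```

Call:
move_arm([
  [[0,0,0.001,0,0,0],[0,0,0.002,0,0,0],[0,0,0.002,0,0,0]],
])

```text
clock: 14.1
eef_pos: [466.8, 64.9, -11.3]
tool_rot: [-3.142, -0.0, -0.012]
force: [-0.3, -1.1, 0.5]
width: -0.2
```

```bash
python3 - <<'E'
from h import *
from cell import *
s=ctrl.read_state();print(s['eef_pos'],s['force'],s['clock'])
si=get_image('side');w=get_image('wrist')
cv2.imwrite('pics/s11.png',cv2.resize(si['color'][190:260,240:330],None,fx=6,fy=6,interpolation=2))
E
```

```text
[466.82783267  64.92314328 -11.28571614] [-0.28682498 -1.05547284  0.52441966] 14.1
```

View pics/s11.png

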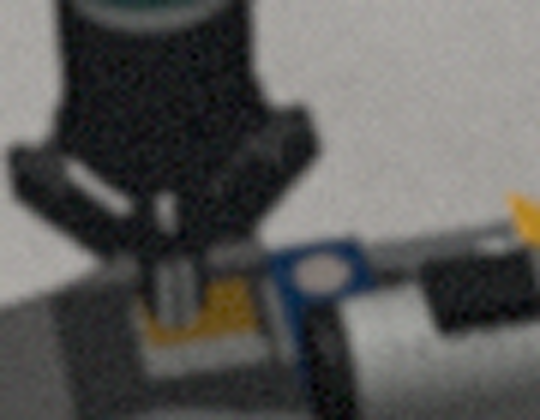

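The leaf is nearly flat under the tips. I'll press on to the stop.

Call:
move_arm([
  [[0,0,0.001,0,0,0],[0,0,0.002,0,0,0],[0,0,0.002,0,0,0]],
])

```text
clock: 14.58
eef_pos: [466.7, 65.0, -12.0]
tool_rot: [-3.141, -0.0, -0.012]
force: [-2.3, -0.1, 17.7]
width: 0.1
```

The stop is reached at 17.7 N. Lifting clear.

Call:
move_arm([
  [[0,0,0,0,0,0],[0,0,-0.005,0,0,0],[0,0,-0.03,0,0,0],[0,0,-0.07,0,0,0],[0,0,-0.12,0,0,0],[0,0,-0.16,0,0,0],[-0.02,0,-0.18,0,0,0],[-0.02,-0.05,-0.18,0,0,0],[-0.02,-0.1,-0.18,0,0,0],[-0.02,-0.15,-0.18,0,0,0],[-0.02,-0.15,-0.18,0,0,0],[-0.02,-0.15,-0.18,0,0,0]],
])

```text
clock: 16.08
eef_pos: [448.2, 214.3, 166.6]
tool_rot: [3.141, 0.001, -0.012]
force: [-0.2, -0.0, 0.0]
width: -0.0
```

```bash
python3 - <<'E'
from h import *
from cell import *
si=get_image('side');t=get_image('top')
print(dots(si['color'],SS).tolist(),dots(t['color'],ST).tolist())
s=ctrl.read_state();print(s['eef_pos'],s['force'],s['clock'])
cv2.imwrite('pics/s12.png',cv2.resize(si['color'][180:330,230:430],None,fx=4,fy=4,interpolation=2))
cv2.imwrite('pics/t12.png',t['color'])
E
```

```text
[[309.39, 285.65], [372.71, 274.26]] [[385.49, 267.1], [386.45, 196.41], [306.44, 194.56]]
[448.52538701 213.40205968 166.7630335 ] [-0.34582039 -0.07999306 -0.23379201] 16.175
```

View pics/s12.png

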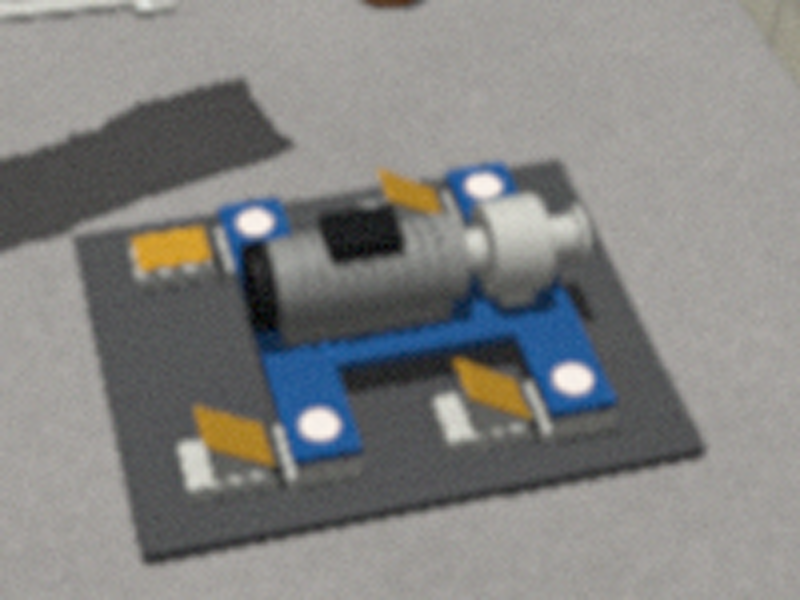

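View pics/t12.png

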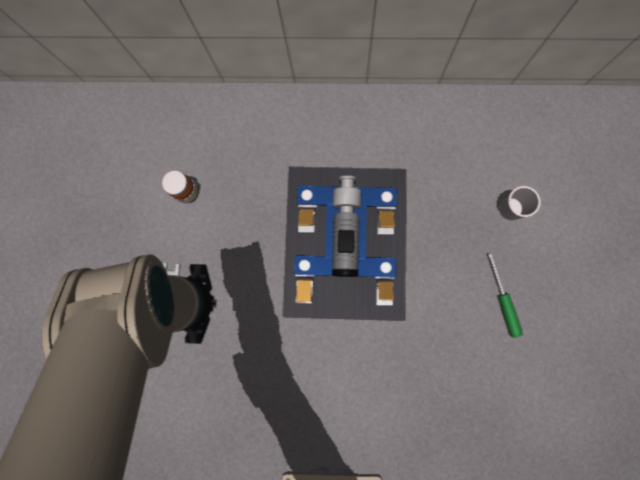

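The near-left leaf lies flat (side crop (172,248)) and the other three stand raised. The pump dots are at their starting pixels. The jar, cup and driver are unmoved and the wrench is partly hidden by the arm. The arm is clear of everything.

```bash
python3 -c "
from cell import job
print(job.finish_job())"
```

```text
the job is handed in; nothing more can be done
None
```

The rocking corner was the near-left one, the first I tried. It sank about 5 mm and bottomed at about 13 N, while the opposite (far-right) dot rose about 5 mm. I did not press the other three corners. I let it up, with the pump's dots back within 0.03 px of the start, then pressed its shim leaf down to the stop at about 18 N. After that I lifted clear and handed in at about 16 s.

- **Last checks:** The near-left leaf looks flat and the other three are raised. The pump's dots are at their starting pixels. The jar, cup and driver look unmoved. The wrench is partly hidden by the arm in the last top view, but the arm never went low near it. The force on the tool is about zero.
- **Disagreement:** The closed fingertips were about 40 mm short of the reported TCP in both the camera views and the contact heights. I therefore set all pressing heights by force and camera instead of the TCP value.

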